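# Snap the hairpin clip onto the rover's cover post

### The arm

A 7-joint arm with a two-finger parallel gripper is mounted at the origin on the work surface. World frame = base frame: x ahead of the robot, y to its left, z up, the work surface at z = 0. Lengths are in m, angles in degrees, forces in N, time in s.
With the tool pointing down it reaches from about 0.35 to 0.9 m from the base axis. Payload 7.2 kg.
Tool frame: the origin (TCP) lies between the finger pads; the fingertips stand 19 mm ahead of it and the grasp point (between the pads) is the TCP; z points along the fingers, y is the line along which they close (so a half turn about z gives the same grasp; the last joint's range is limited). The gripper opens to 88 mm and grips with 3 to 60 N. Pads are 20 mm wide; open, the fingers measure 115 mm over their backs; the gripper's body (75 mm by 178 mm) begins 61 mm behind the grasp point.
Start: joints at [61.811, 23.554, -0.728, 91.456, 0.321, 64.991, -4.71], TCP at [0.257, -0.57, 0.206] pointing down, gripper open.
Joint ranges: [-169.25, 169.25], [-16.82, 113.86], [-84.01, 82.57], [7.8, 145.47], [-59.2, 239.2], [7.22, 106.19], [-163.78, 163.78]. Speed limits (degrees/s): [136.94, 136.94, 172.46, 172.46, 180, 180, 180].

### API

Orientations are given as [roll, pitch, yaw] about the fixed x, y, z axes, in that order (R = Rz(yaw) Ry(pitch) Rx(roll)).
In Python, from workcell import manip gives the robot as it stands. The module is installed in compiled form; this text tells all that it offers.
- The arm moves only by the shell command python3 -m creep 'ROWS' [FORCE]. ROWS is JSON, a list of rows, each an object with "offset": the shift along the tool's x, y, z in units of 0.5 m (1.0 is 0.5 m), a list of three; "rot": the turn, a rotation vector about the tool's x, y, z in units of 180 degrees (1.0 is 180 degrees), a list of three; "grip": the gripper command: -1 is fully open, 1 is shut, values between are in proportion. A call has 1 to 5 rows; each row shifts and turns the commanded pose from where the row before left it, along the tool's axes as they then stand; what a row does not reach is not made up. A row lasts 1/10 s, in which the tool goes at most 50 mm and 8.59 degrees, less where a joint would pass 70% of its speed; a pose out of reach is approached as far as the arm can. A call with a number of a shift or a turn outside -1 to 1 is refused whole. A call with a gripper value outside its range is refused whole. The fingers move at their own pace and stop on an object; FORCE is the grip in N (left out, the last holds). Time passes only in rows, so rows that do not move let the fingers close. It gives the time, the measured TCP pose, the force, the opening and the grip force at its end, in the units of the state.
- manip.sense(): the state, without advancing time (a new reading comes with each control period).
- manip.read_camera(name): name is "scene" or "top" or "wrist"; returns a dict with "color" (384x512x3 uint8, red, green, blue), "z_map" (384x512 float32, m along the optical axis (not along the pixel's ray), 0 where there is no reading), "vertical_fov" (degrees; the focal length in pixels is half the picture's height over the tangent of half this angle, whatever the lens; pixels are square), "cx", "cy" (the principal point, pixels), "xyz" and "orientation" of the camera in the world. Camera axes: x right, y down, z forward; pixel columns grow to the right and rows downward; lengths in m; the calibration is good to about 2 mm. A picture is of the moment at which its call begins.
- manip.close_job(): hands the job in; it is judged then, once.
The state is a dict: "time_s": time; "joint_pos": joint angles; "qd": joint speeds; "joint_torque": joint torques, N m; "tcp_pos": TCP position; "ee_rot": TCP orientation; "force": force on the tool from outside, world axes, zero at the start; "moment": the same for the moment, N m; "width": finger opening in m; "grasp_force": force on a finger pad.
Only numpy, scipy, OpenCV 4.12 (cv2) and the standard library are available. Lean on these libraries where they do the work, as an engineer would, in place of code of your own. Each camera call takes 0.05 s, during which the arm holds its last target. There are 200 camera calls.

### The job

Lock the little rover's cover: pick up the spring hairpin clip with the red grip from the cutting mat and push it flat along the cover, sideways over the shank of the post and under its brass head, until it snaps fully home, then let go of it. The post sits in soft rubber, so keep feeling the force: push only until the clip snaps and then stop at once. Never shove the post more than 20 mm off its centre (about 13 N), nor more than 11 mm once the clip has snapped on. Leave the screwdriver, the servo and the mouse where they are.

Things in the scene. Friction and masses are not known exactly. Their poses are not given: they have to be found in the camera images.
- clip: Flat hairpin spring clip: two mirrored steel wire legs 5 mm thick (z = 0 to 5 mm) and a red grip, closed loop behind it (to x = -59 mm); about 50 g. Origin: underside, below the centre of the seat where the shank ends up (free width 11 mm). x points along the legs to the open mouth (tips at x = 26 mm, mouth 19 mm clear), y across, z up. Widest at the tips, +-14.5 mm.
- clip_grip (a point): Middle of the red grip, 20 mm above the clip's underside, 32 mm behind the seat; axes as the clip's. Block 26 mm long (x), 12 mm wide (y), 30 mm tall from the underside. Pinch it across y, fingertips at least 7 mm above the underside (the wires pass beside it below that). A 5 mm tall tongue runs on to 7 mm short of the seat's centre and stops the shank.
- clip_bulge (a point): The narrow throat (5 mm gap) between the legs' bulges, 7.5 mm ahead of the seat's centre, 2.5 mm above the underside. The shank first touches the flared legs about 7 mm ahead of here; the push then rises to 6.5 to 10 N about 3 mm before this point, the legs spring apart, the clip snaps on and the force drops by more than half, as the post springs back. Seated, the shank has about 2 mm play.
- rover: Small four-wheeled rover fixed on a stand, grey cover 224 x 134 mm (x by y), wheels out to y = +-93 mm. Origin: centre of the stand's underside on the mat; x along the rover, z up. The flat cover's top is 62 mm above the origin, the post at its centre. The -x half of the cover is clear for the clip; a circuit board up to 12 mm high starts at x = 61 mm. The clip may come from any free side.
- mount (a point): Centre of the rubber boot, level with the cover's top: where the post stands when nobody pushes it. Axes as the rover's. The rubber lets the upright post shift level in any direction, about 1.5 mm per newton, and springs back: it yields some 10 to 15 mm before the clip snaps on, so carrying the clip only to where the post first stood does not snap it.
- shank (a point): Point on the upright post's axis, 5 mm above the cover's top; it moves with the post. The shank is 10 mm in diameter; its brass head, 20 mm in diameter, starts 12 mm above the cover and ends 19 mm above it. The clip's legs slide on the cover, below the head.
- screwdriver: Screwdriver, 170 mm long, red handle; bystander. Origin on its underside; its length along x.
- servo: Black servo motor, 40 x 20 x 43 mm; bystander. Origin at the centre of its underside.
- mouse: Black computer mouse, 105 x 60 x 30 mm; bystander. Origin at the centre of its underside.
Mind the look-alikes: they are no part of the job. Several things have the shape of the clip; the one meant has the colours described above.

How it is judged (in metres and radians):
On the way:
1. the clip is lifted clear of the mat (height (world z) of clip above 0.04 m), for 0.1 s.
At the end, for the whole second after the job is handed in: The shank is snapped into the clip's seat (within 4.5 mm along and 4 mm across the clip's axes), the clip lies under the brass head, flat to within 0.25 rad and at rest, and the post stands within 4 mm of its centre (x of shank in the frame of clip between -0.0045 and 0.0045 m and y of shank in the frame of clip between -0.004 and 0.004 m and z of shank in the frame of clip between -0.002 and 0.012 m and angle between clip's own z axis and vertical below 0.25 rad and linear speed of clip below 0.02 m/s and horizontal distance between shank and mount below 0.004 m); the robot touches nothing.
It fails at once if the post is shoved more than 20 mm off its centre (horizontal distance between shank and mount above 0.02 m).
It fails at once if the post is shoved more than 11 mm off its centre after the clip has snapped on (x of shank in the frame of clip between -0.0045 and 0.0045 m and y of shank in the frame of clip between -0.004 and 0.004 m and z of shank in the frame of clip between -0.002 and 0.012 m and horizontal distance between shank and mount above 0.011 m).
It fails at once if the screwdriver, servo or mouse is moved by more than 20 mm (distance of any of screwdriver, servo, mouse from where it was at the start of the episode above 0.02 m).
It also fails if it takes over 58 s, if anything falls off the work surface, if the arm or the gripper's body presses on something with over 40 N, if the wrist force passes 120 N, or if a joint passes its speed limit or range.

## Working session

There is one attempt and no reset: what is moved stays moved. The work goes in short steps, Python scripts to look and compute and a shell command to move; the robot and the scene stay as the last step left them, time stands still between calls to the robot, and variables do not carry over. Pictures are saved under pics/ and viewed, at most 10 in all, crops included, and the job is handed in when it is done.

```bash
mkdir -p pics; cat > h.py <<'E'
import numpy as np, cv2
from workcell import manip
from scipy.spatial.transform import Rotation as R
def cam(n):
    c=manip.read_camera(n); h,w=c["z_map"].shape
    c["f"]=h/2/np.tan(np.radians(c["vertical_fov"])/2)
    o=np.array(c["orientation"],float)
    c["R"]=o if o.shape==(3,3) else R.from_euler('xyz',o,degrees=True).as_matrix()
    c["t"]=np.array(c["xyz"]); return c
def ray(c,u,v):
    return c["R"]@np.array([(u-c["cx"])/c["f"],(v-c["cy"])/c["f"],1.])
def onplane(c,u,v,z):
    d=ray(c,u,v); return c["t"]+d*(z-c["t"][2])/d[2]
def cloud(c):
    h,w=c["z_map"].shape; u,v=np.meshgrid(np.arange(w),np.arange(h)); z=c["z_map"]
    p=np.stack([(u-c["cx"])/c["f"]*z,(v-c["cy"])/c["f"]*z,z],-1)
    return p@c["R"].T+c["t"]
def save(img,n): cv2.imwrite("pics/"+n,img[...,::-1])
E
python3 - <<'E'
from h import *
s=manip.sense(); print({k:np.round(v,3) for k,v in s.items()})
a=cam("top");b=cam("scene")
print(a["xyz"],a["orientation"],a["f"],b["xyz"],b["orientation"])
save(cv2.resize(a["color"],(800,600)),"top.png");save(cv2.resize(b["color"],(800,600)),"scene.png")
E
```

```text
{'time_s': np.float64(0.0), 'joint_pos': array([61.812, 23.6  , -0.728, 91.503,  0.321, 64.992, -4.711]), 'qd': array([ 0.072,  0.135, -0.061, -0.036,  0.071,  0.031,  0.01 ]), 'joint_torque': array([-0.0000e+00, -5.8794e+01,  6.4200e-01, -2.9107e+01, -5.4000e-02,
        1.8000e-02,  0.0000e+00]), 'tcp_pos': array([ 0.257, -0.569,  0.206]), 'ee_rot': array([-1.79907e+02,  6.00000e-03,  2.42800e+01]), 'force': array([ 0.461, -1.419,  1.279]), 'moment': array([-0.003,  0.003,  0.   ]), 'grasp_force': np.float64(0.0), 'width': np.float64(0.088)}
[ 0.42922786 -0.14448346  1.03213176] [-176.58835158    0.78107675  -90.55727588] 370.42685511668367 [ 0.92914021 -0.62311153  0.75803074] [-136.6033407    -0.15995431   41.17743068]
```

View pics/top.png

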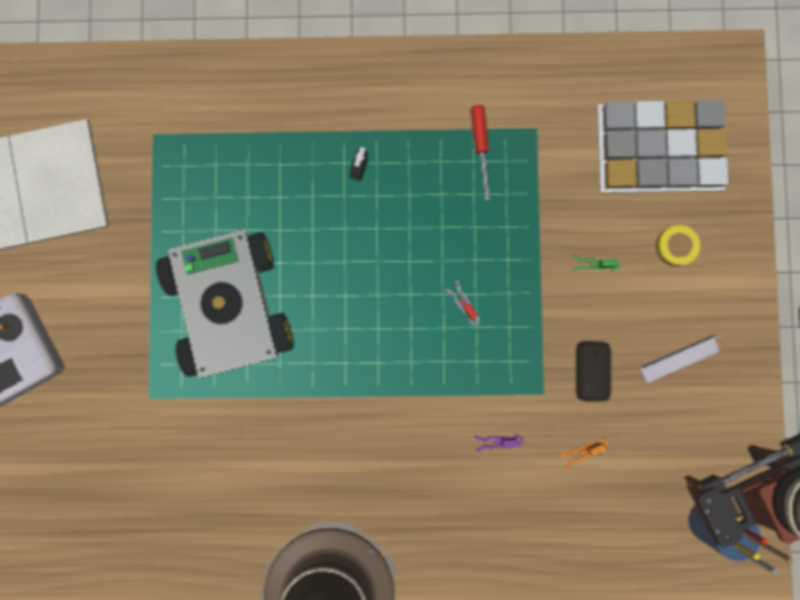

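View pics/scene.png

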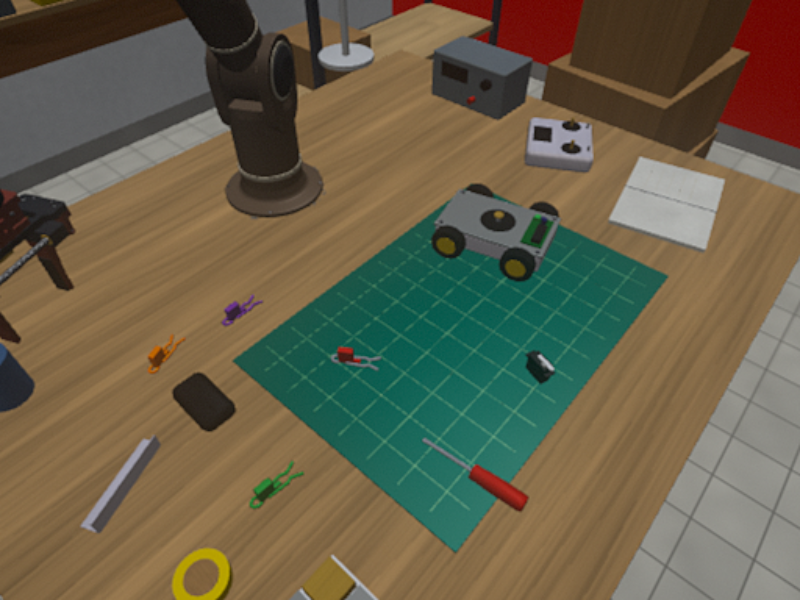

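The red-gripped steel clip is at top-view (465,303). The look-alikes are green (600,264), purple (500,442) and orange (585,452). Only the first one is on the mat with steel legs and a red grip. The rover's post is at (219,302) with the board on its upper side. I'll confirm with a crop and measure.

```bash
python3 - <<'E'
from h import *
a=cam("top");im=a["color"];P=cloud(a)
save(cv2.resize(im[170:220,270:330],(720,600),interpolation=cv2.INTER_CUBIC),"clip.png")
hsv=cv2.cvtColor(im,cv2.COLOR_RGB2HSV)
reg=np.zeros(im.shape[:2],bool);reg[175:215,278:315]=1
red=reg&((hsv[...,0]<10)|(hsv[...,0]>170))&(hsv[...,1]>110)
v,u=np.nonzero(red);print("red",len(u),u.mean(),v.mean(),"z",np.percentile(P[red][:,2],[5,50,95]))
print("mat z",np.median(P[220:240,200:300,2]), "med cloud",np.median(P[red&(P[...,2]>.02)],0))
print("grip",onplane(a,u.mean(),v.mean(),.022))
leg=reg&(hsv[...,1]<90)&(hsv[...,2]>70)
print("leg px",list(zip(*np.nonzero(leg)[::-1])))
# whole-clip non-green
ng=reg&~((hsv[...,0]>60)&(hsv[...,0]<95)&(hsv[...,1]>90))
v,u=np.nonzero(ng);pp=np.array([onplane(a,x,y,.006) for x,y in zip(u,v)])
print("all",len(u),pp.mean(0));w,V=np.linalg.eigh(np.cov(pp[:,:2].T));print("axis",np.degrees(np.arctan2(V[1,1],V[0,1])),np.sqrt(w))
# rover
reg=np.zeros(im.shape[:2],bool);reg[140:250,95:195]=1
brass=np.zeros_like(reg);brass[180:207,125:155]=1
brass&=(hsv[...,0]>8)&(hsv[...,0]<32)&(hsv[...,1]>70)&(hsv[...,2]>60)
v,u=np.nonzero(brass);print("brass",len(u),u.mean(),v.mean(),np.percentile(P[brass][:,2],[5,50,95]))
cov=reg&(hsv[...,1]<50)&(hsv[...,2]>90)
zc=np.median(P[cov][:,2]);print("cover z",zc)
print("post",onplane(a,u.mean(),v.mean(),zc+.019))
cnt=max(cv2.findContours(cov.astype(np.uint8),0,1)[0],key=cv2.contourArea)
q=np.array([onplane(a,x,y,zc)[:2] for x,y in cnt[:,0]],np.float32);print("rect",cv2.minAreaRect(q))
E
```

```text
red 54 299.8703703703704 197.9814814814815 z [0.00732709 0.0326424  0.03609103]
mat z 0.0035263210259901534 med cloud [ 0.48604333 -0.24964262  0.03305434]
grip [ 0.48943778 -0.24787911  0.022     ]
leg px [(np.int64(292), np.int64(179)), (np.int64(293), np.int64(179)), (np.int64(291), np.int64(180)), (np.int64(292), np.int64(180)), (np.int64(293), np.int64(180)), (np.int64(292), np.int64(181)), (np.int64(293), np.int64(181)), (np.int64(292), np.int64(182)), (np.int64(293), np.int64(182)), (np.int64(294), np.int64(182)), (np.int64(292), np.int64(183)), (np.int64(293), np.int64(183)), (np.int64(294), np.int64(183)), (np.int64(285), np.int64(184)), (np.int64(286), np.int64(184)), (np.int64(292), np.int64(184)), (np.int64(293), np.int64(184)), (np.int64(294), np.int64(184)), (np.int64(284), np.int64(185)), (np.int64(285), np.int64(185)), (np.int64(286), np.int64(185)), (np.int64(287), np.int64(185)), (np.int64(288), np.int64(185)), (np.int64(292), np.int64(185)), (np.int64(293), np.int64(185)), (np.int64(294), np.int64(185)), (np.int64(285), np.int64(186)), (np.int64(286), np.int64(186)
[... 3851 characters left out ...]
4(305), np.int64(206)), (np.int64(306), np.int64(206)), (np.int64(301), np.int64(207)), (np.int64(302), np.int64(207)), (np.int64(303), np.int64(207)), (np.int64(304), np.int64(207)), (np.int64(305), np.int64(207)), (np.int64(306), np.int64(207)), (np.int64(303), np.int64(208)), (np.int64(304), np.int64(208)), (np.int64(305), np.int64(208))]
all 218 [ 0.49987659 -0.24205154  0.006     ]
axis -146.83268679686896 [0.00720569 0.02411186]
brass 68 139.41176470588235 193.10294117647058 [0.06523148 0.08233501 0.08599375]
cover z 0.06565773802190061
post [0.50264702 0.17102222 0.08465774]
rect ((0.5031793713569641, 0.1705344319343567), (0.22404775023460388, 0.13971029222011566), 14.041068077087402)
```

View pics/clip.png

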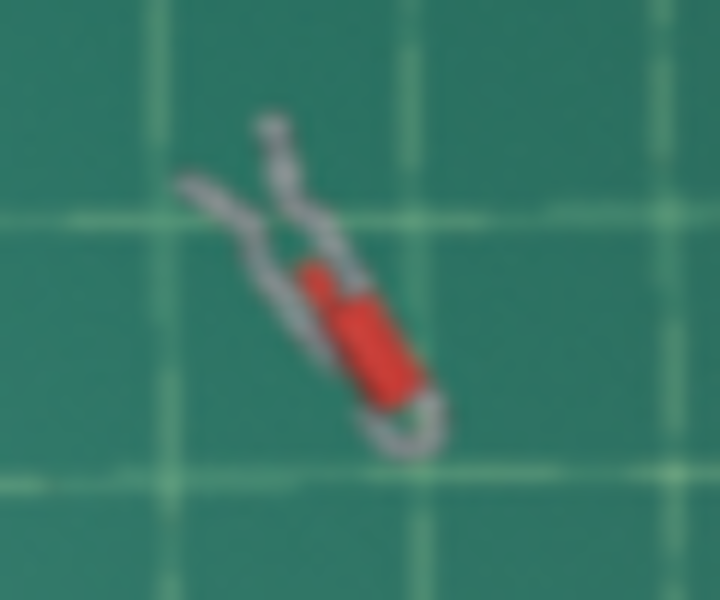

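The crop confirms it: red grip with tongue, steel legs, and the mouth toward upper-left, which is world yaw about 32°. The rover's yaw is about 14°, the post is at (0.503,0.171) and the cover is at z 0.0655, which equals mat + 62 mm. Moving to hover over the grip.

```bash
python3 -m creep '[{"offset":[0.04,-0.023,0],"rot":[0,0,0],"grip":-1},{"offset":[0.085,-0.049,0],"rot":[0,0,0],"grip":-1},{"offset":[0.085,-0.049,0],"rot":[0,0,0],"grip":-1},{"offset":[0.085,-0.049,0],"rot":[0,0,0],"grip":-1},{"offset":[0.085,-0.049,0],"rot":[0,0,0],"grip":-1}]' 30
python3 -m creep '[{"offset":[0.085,-0.049,0],"rot":[0,0,0],"grip":-1},{"offset":[0.085,-0.049,0],"rot":[0,0,0],"grip":-1},{"offset":[0.085,-0.049,0],"rot":[0,0,0],"grip":-1},{"offset":[0.04,-0.023,0],"rot":[0,0,-0.043],"grip":-1},{"offset":[0,0,0],"rot":[0,0,0],"grip":-1}]'
python3 - <<'E'
from h import *
a=cam("wrist");save(cv2.resize(a["color"],(800,600)),"w1.png");s=manip.sense();print(s["tcp_pos"],s["ee_rot"],s["joint_pos"],s["force"],a["xyz"],a["orientation"],a["f"])
E
```

```text
time_s: 0.65
tcp_pos: [0.3859, -0.39, 0.2063]
ee_rot: [-180.0, 0.0, 24.3]
force: [1.7, -0.2, 0.9]
width: 0.0878
grasp_force: 0.0
time_s: 1.15
tcp_pos: [0.487, -0.2492, 0.2063]
ee_rot: [-179.9, -0.1, 32.6]
force: [0.5, -0.3, -0.4]
width: 0.0877
grasp_force: 0.0
[ 0.48538203 -0.25190508  0.20618979] [-1.79963428e+02 -2.17768119e-03  3.22205490e+01] [ 32.28373781  16.65553917 -12.26149867 101.78097755   3.92578041
  62.00670744 -39.10398885] [-0.36760692 -0.39947319  0.48788671] [ 0.54252716 -0.21382814  0.38552865] [ 1.65976809e+02 -2.25120540e-02 -5.73485983e+01] 287.6369384364113
```

View pics/w1.png

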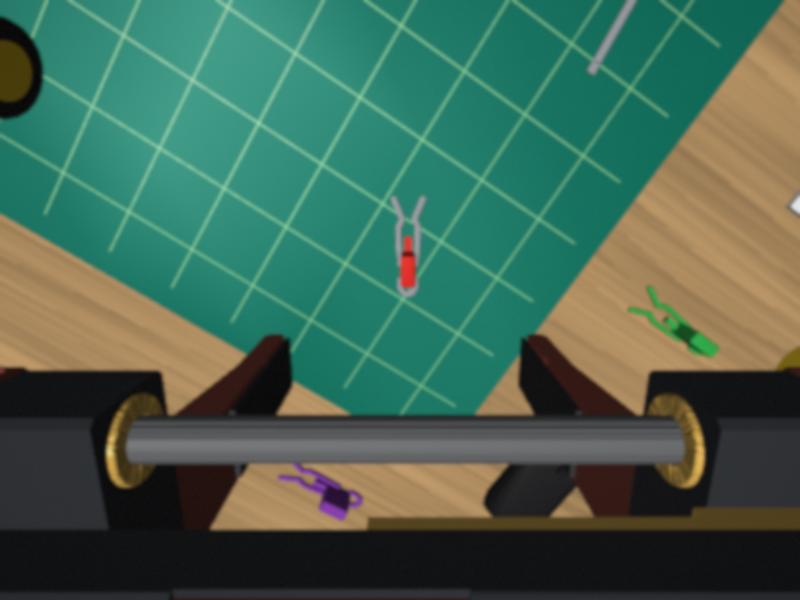

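The wrist view shows the red clip at (408,265), mouth up and nearly aligned with the tool. The mouse is at (535,495), near the right finger but far from the descent. Measuring from this view.

```bash
cat > m.py <<'E'
from h import *
def measure(zb):  # zb: height of underside
    a=cam("wrist");s=manip.sense();im=a["color"];P=cloud(a)
    hsv=cv2.cvtColor(im,cv2.COLOR_RGB2HSV)
    red=((hsv[...,0]<8)|(hsv[...,0]>172))&(hsv[...,1]>150)&(hsv[...,2]>120)
    red[:, :200]=0; red[:,330:]=0; red[300:]=0
    v,u=np.nonzero(red); box=(u.min(),u.max(),v.min(),v.max())
    z=P[red][:,2]; top=red&(P[...,2]>zb+.024)&(P[...,2]<zb+.036)
    g=P[top]; print("red",red.sum(),box,"top",top.sum(),"z",np.median(g[:,2]),"gripTop",np.median(g,0))
    x0,x1,y0,y1=box[0]-14,box[1]+14,box[2]-35,box[3]+10
    sub=np.zeros(red.shape,bool);sub[y0:y1,x0:x1]=1
    clip=sub&(((hsv[...,1]<70)&(hsv[...,2]>60))|red)
    v,u=np.nonzero(clip)
    # row-wise midline of legs
    L=[]
    for r in range(y0,y1):
        c=u[v==r]
        if len(c)>2: L.append([(c.min()+c.max())/2,r,c.max()-c.min()+1])
    L=np.array(L);tips=L[L[:,2]>0]
    Q=np.array([onplane(a,x,y,zb+.005) for x,y,_ in tips])
    k=slice(0,None)
    d=np.polyfit(Q[:,0],Q[:,1],1);print("yaw",np.degrees(np.arctan(d[0])),"rows",L[0],L[-1],"ends",Q[0],Q[-1],"w",L[:,2].astype(int))
    print("tcp",s["tcp_pos"],s["ee_rot"])
    return a
if __name__=="__main__": measure(.0035)
E
python3 m.py
```

```text
red 196 (np.int64(256), np.int64(263), np.int64(149), np.int64(180)) top 157 z 0.03391094363753949 gripTop [ 0.48864794 -0.25109489  0.03391094]
yaw 32.58067775517155 rows [259. 123.  21.] [259.5 187.    4. ] ends [ 0.53623667 -0.22029965  0.0085    ] [ 0.46557825 -0.26565847  0.0085    ] w [21 22 23 22 21 20 20 19 18 17 16 15 15 14 13 13 14 15 16 16 17 17 17 17
 17 17 16 16 16 16 16 16 16 16 16 15 15 15 14 14 14 14 14 14 13 12 12 12
 12 12 12 12 12 14 14 14 14 14 14 14 12 12 10  8  4]
tcp [ 0.48440683 -0.25368778  0.20616401] [-1.79982602e+02  3.82987242e-02  3.19863445e+01]
```

```bash
python3 -m creep '[{"offset":[0,0,0.07],"rot":[0,0,-0.002],"grip":-0.2},{"offset":[0,0,0.09],"rot":[0,0,0],"grip":-0.2},{"offset":[0,0,0.06],"rot":[0,0,0],"grip":-0.2},{"offset":[0,0,0],"rot":[0,0,0],"grip":-0.2},{"offset":[0,0,0],"rot":[0,0,0],"grip":-0.2}]'
python3 m.py; python3 m.py|tail -1
```

```text
time_s: 1.75
tcp_pos: [0.4841, -0.2549, 0.0968]
ee_rot: [-180.0, 0.0, 32.2]
force: [-0.3, -0.6, 1.2]
width: 0.0538
grasp_force: 0.0
red 431 (np.int64(251), np.int64(263), np.int64(158), np.int64(203)) top 345 z 0.03380620201815665 gripTop [ 0.48868325 -0.25058452  0.0338062 ]
yaw 32.32902115202201 rows [257.5 123.   32. ] [257. 210.   5.] ends [ 0.53555799 -0.22119698  0.0085    ] [ 0.46531598 -0.2647931   0.0085    ] w [32 31 31 31 30 29 28 27 27 25 25 24 23 23 21 21 19 19 18 18 18 19 20 21
 22 23 23 24 24 23 23 23 23 23 23 23 23 23 22 22 22 22 22 22 22 22 21 21
 21 20 20 20 20 20 20 20 20 20 20 19 18 16 14 14 14 14 14 14 14 16 16 18
 18 18 18 18 18 18 18 18 18 17 16 14 14 12  9  5]
tcp [ 0.484983   -0.25499227  0.09781556] [ 1.79917046e+02 -2.84482819e-02  3.22517167e+01]
tcp [ 0.48554237 -0.2549079   0.0983347 ] [ 1.79855372e+02 -7.46990134e-02  3.22819673e+01]
```

```bash
python3 -m creep '[{"offset":[0.01,-0.004,0.045],"rot":[0,0,0],"grip":-0.2},{"offset":[0,0,0.05],"rot":[0,0,0],"grip":-0.2},{"offset":[0,0,0.03],"rot":[0,0,0],"grip":-0.2},{"offset":[0,0,0.009],"rot":[0,0,0],"grip":-0.2},{"offset":[0,0,0],"rot":[0,0,0],"grip":-0.2}]'
python3 - <<'E'
from h import *
for i in range(2):
    a=cam("wrist");s=manip.sense();print(s["tcp_pos"],s["ee_rot"],s["force"])
im=a["color"];save(cv2.resize(im[80:272,128:384],(800,600)),"w2.png")
E
```

```text
time_s: 2.35
tcp_pos: [0.4884, -0.2497, 0.0304]
ee_rot: [179.9, -0.0, 32.4]
force: [-0.8, 0.2, 0.2]
width: 0.0528
grasp_force: 0.0
[ 0.48867064 -0.24981285  0.03077169] [ 1.79904399e+02 -5.48341967e-02  3.23585042e+01] [ 0.22366958 -0.96578256 -0.26817702]
[ 0.48880712 -0.24984604  0.03094679] [ 1.79883715e+02 -6.76459040e-02  3.23666589e+01] [-0.69129622  0.03257395 -0.27429571]
```

View pics/w2.png

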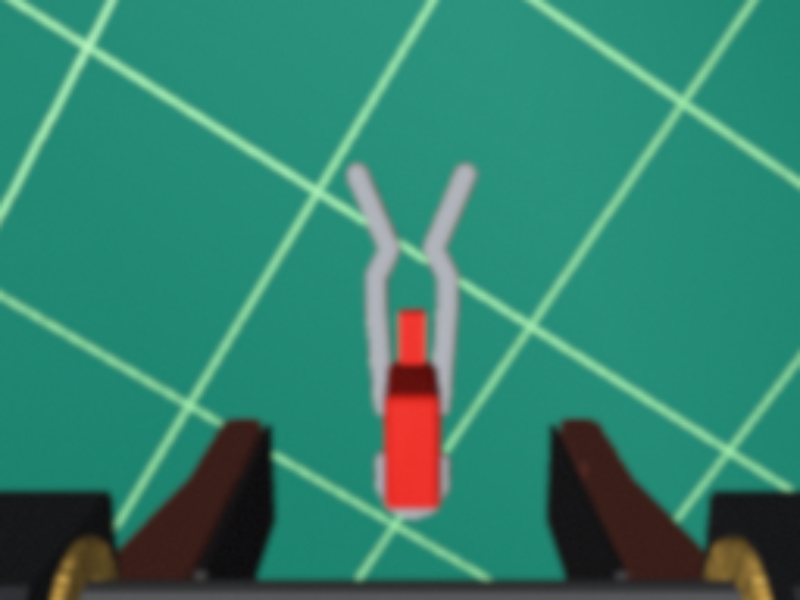

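The grip sits at (412,450), centred between the fingers and parallel to them. I'll close the gripper and lift.

```bash
python3 -m creep '[{"offset":[0,0,0],"rot":[0,0,0],"grip":1},{"offset":[0,0,0],"rot":[0,0,0],"grip":1},{"offset":[0,0,0],"rot":[0,0,0],"grip":1},{"offset":[0,0,0],"rot":[0,0,0],"grip":1},{"offset":[0,0,0],"rot":[0,0,0],"grip":1}]' 40
python3 -m creep '[{"offset":[0,0,0],"rot":[0,0,0],"grip":1},{"offset":[0,0,-0.03],"rot":[0,0,0],"grip":1},{"offset":[0,0,-0.08],"rot":[0,0,0],"grip":1},{"offset":[0,0,-0.08],"rot":[0,0,0],"grip":1},{"offset":[0,0,-0.08],"rot":[0,0,0],"grip":1}]'
python3 -m creep '[{"offset":[0,0,-0.04],"rot":[0,0,0],"grip":1},{"offset":[0,0,0],"rot":[0,0,0.04],"grip":1},{"offset":[0,0,0],"rot":[0,0,0.04],"grip":1},{"offset":[0,0,0],"rot":[0,0,0.022],"grip":1},{"offset":[0,0,0],"rot":[0,0,0],"grip":1}]'
```

```text
time_s: 2.95
tcp_pos: [0.4878, -0.2493, 0.0295]
ee_rot: [180.0, -0.0, 32.4]
force: [-0.2, 1.0, -0.0]
width: 0.0162
grasp_force: 0.0
time_s: 3.45
tcp_pos: [0.4875, -0.2491, 0.1658]
ee_rot: [-180.0, 0.0, 32.4]
force: [-0.6, 0.1, -0.2]
width: 0.0005
grasp_force: 0.0
time_s: 3.95
tcp_pos: [0.4877, -0.2492, 0.1845]
ee_rot: [180.0, 0.0, 14.0]
force: [0.3, -0.2, 0.5]
width: 0.0006
grasp_force: 0.0
```

The grip missed because I lifted before the fingers had closed. Opening and looking again.

```bash
python3 -m creep '[{"offset":[0,0,0],"rot":[0,0,-0.04],"grip":-0.2},{"offset":[0,0,0],"rot":[0,0,-0.04],"grip":-0.2},{"offset":[0,0,0],"rot":[0,0,-0.022],"grip":-0.2},{"offset":[0,0,0],"rot":[0,0,0],"grip":-0.2},{"offset":[0,0,0],"rot":[0,0,0],"grip":-0.2}]' 40
python3 - <<'E'
from m import *
a=measure(.0035);save(cv2.resize(a["color"],(800,600)),"w3.png")
E
```

```text
time_s: 4.45
tcp_pos: [0.4877, -0.2493, 0.1843]
ee_rot: [-180.0, 0.0, 32.3]
force: [1.0, -0.7, 0.0]
width: 0.0368
grasp_force: 0.0
red 239 (np.int64(256), np.int64(264), np.int64(154), np.int64(187)) top 189 z 0.03374981078742084 gripTop [ 0.48852579 -0.25074426  0.03374981]
yaw 32.63529988625351 rows [260. 126.  23.] [260. 193.   5.] ends [ 0.53646332 -0.22039603  0.0085    ] [ 0.4659998  -0.26509044  0.0085    ] w [23 23 24 23 23 21 21 20 19 19 17 17 15 15 14 13 15 15 15 17 17 17 18 18
 17 17 17 17 17 17 17 17 17 17 17 17 17 15 15 15 15 15 15 15 15 15 15 13
 13 11 11 11 11 13 13 13 15 15 15 15 15 15 13 13 11 11  9  5]
tcp [ 0.48775501 -0.24931641  0.18437587] [-1.79994678e+02  2.07795843e-03  3.23114926e+01]
```

View pics/w3.png

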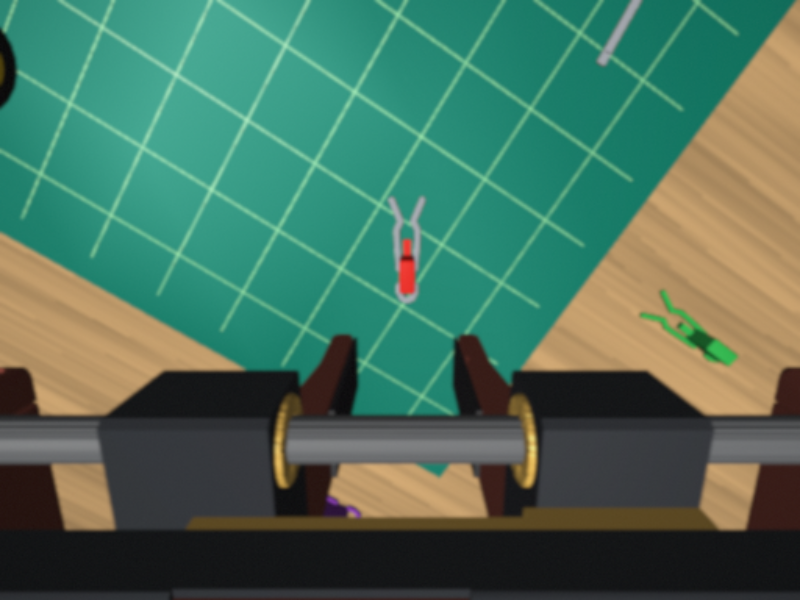

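The clip is undisturbed at (407,270). I'll go down again and wait for contact this time.

```bash
python3 -m creep '[{"offset":[0,0.003,0.06],"rot":[0,0,0],"grip":-0.4},{"offset":[0,0,0.09],"rot":[0,0,0],"grip":-0.4},{"offset":[0,0,0.09],"rot":[0,0,0],"grip":-0.4},{"offset":[0,0,0.05],"rot":[0,0,0],"grip":-0.4},{"offset":[0,0,0.018],"rot":[0,0,0],"grip":0}]'
python3 -m creep '[{"offset":[0,0,0],"rot":[0,0,0],"grip":1},{"offset":[0,0,0],"rot":[0,0,0],"grip":1},{"offset":[0,0,0],"rot":[0,0,0],"grip":1},{"offset":[0,0,0],"rot":[0,0,0],"grip":1},{"offset":[0,0,0],"rot":[0,0,0],"grip":1}]' 40
python3 -m creep '[{"offset":[0,0,0],"rot":[0,0,0],"grip":1},{"offset":[0,0,0],"rot":[0,0,0],"grip":1},{"offset":[0,0,0],"rot":[0,0,0],"grip":1},{"offset":[0,0,0],"rot":[0,0,0],"grip":1},{"offset":[0,0,0],"rot":[0,0,0],"grip":1}]'
```

```text
time_s: 5.0
tcp_pos: [0.4869, -0.2497, 0.0277]
ee_rot: [-179.8, 0.1, 32.4]
force: [0.5, -0.3, 0.6]
width: 0.0566
grasp_force: 0.0
time_s: 5.5
tcp_pos: [0.4891, -0.2508, 0.0314]
ee_rot: [179.9, -0.0, 32.4]
force: [-0.2, 0.3, 0.4]
width: 0.0173
grasp_force: 0.0
time_s: 6.0
tcp_pos: [0.4886, -0.2505, 0.0304]
ee_rot: [-180.0, 0.0, 32.4]
force: [0.4, 0.1, 0.7]
width: 0.0005
grasp_force: 0.0
```

```bash
python3 - <<'E'
from h import *
a=cam("wrist");im=a["color"];save(cv2.resize(im[80:272,128:384],(800,600)),"w4.png")
s=manip.sense();T=np.array(s["tcp_pos"]);Rt=R.from_euler('xyz',s["ee_rot"],degrees=True).as_matrix()
np.save("P.npy",(cloud(a)-T)@Rt)
print(T,s["width"],s["grasp_force"],s["joint_pos"])
E
```

```text
[ 0.48861619 -0.25050792  0.03039954] 0.0003373587082483484 0.0 [ 30.51853198  29.18475792 -10.93838302 110.72142954   8.13383045
  40.82867894 -42.84979342]
```

View pics/w4.png

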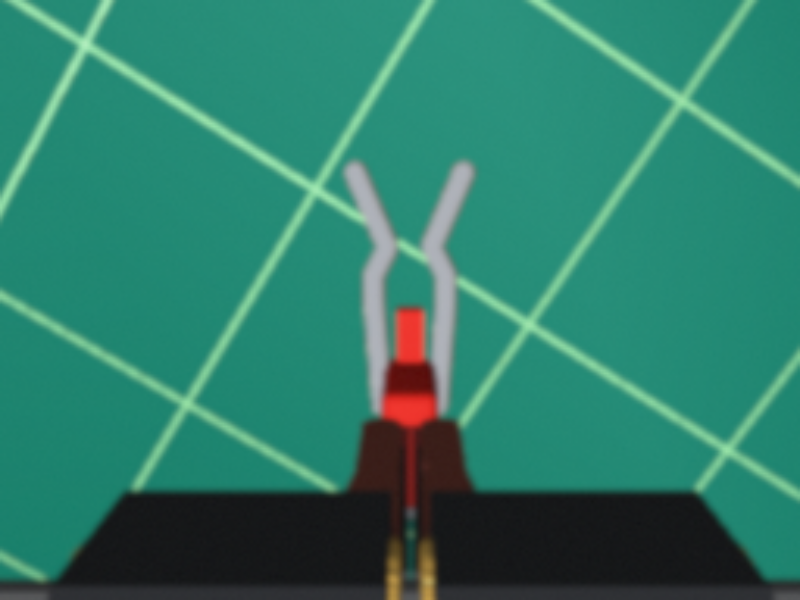

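The fingers have shut over the block, with red showing below through the slit at (412,470). So the tips are higher than the stated geometry implies. Checking their depth.

```bash
python3 - <<'E'
import numpy as np
P=np.load("P.npy")*1000
for v in range(200,240,3): print(v,[P[v,u].round().astype(int).tolist() for u in (249,251,259,266,268)])
E
```

```text
200 [[8, -7, 21], [10, -5, 17], [11, 0, 11], [11, 5, 12], [8, 7, 23]]
203 [[6, -7, 21], [11, -5, 6], [12, 0, 2], [11, 5, 4], [6, 7, 21]]
206 [[4, -7, 22], [11, -5, 0], [11, 0, -3], [11, 5, -2], [10, 6, 1]]
209 [[2, -7, 21], [9, -5, -2], [10, 0, -4], [10, 5, -4], [9, 6, -3]]
212 [[-1, -7, 23], [8, -5, -3], [8, 0, -4], [7, 5, -2], [7, 6, -1]]
215 [[11, -6, -20], [11, -5, -19], [6, 0, -4], [12, 4, -21], [11, 5, -20]]
218 [[11, -5, -25], [11, -4, -25], [9, 0, -20], [11, 4, -25], [11, 5, -25]]
221 [[11, -5, -30], [11, -4, -30], [10, 0, -26], [11, 4, -30], [11, 5, -30]]
224 [[11, -5, -34], [11, -4, -35], [10, 0, -32], [10, 4, -33], [11, 5, -34]]
227 [[11, -5, -39], [11, -4, -39], [9, 0, -34], [11, 4, -39], [11, 5, -39]]
230 [[12, -5, -45], [11, -4, -43], [10, 0, -39], [11, 4, -43], [11, 5, -43]]
233 [[11, -5, -47], [12, -4, -48], [9, 0, -42], [11, 4, -47], [11, 5, -47]]
236 [[11, -5, -50], [11, -4, -51], [10, 0, -48], [11, 3, -51], [11, 4, -50]]
239 [[33, -3, -105], [33, -2, -104], [10, 0, -51], [33, 2, -104], [33, 3, -103]]
```

The image depth puts the real fingertips 20 mm behind the reported TCP, not 19 mm ahead of it. The stated tool geometry is off by about 39 mm, and x and y agree. I'll trust the measurement: open, then lower 37 mm in steps while watching the force.

```bash
python3 -m creep '[{"offset":[0,0,0],"rot":[0,0,0],"grip":-0.3},{"offset":[0,0,0],"rot":[0,0,0],"grip":-0.3},{"offset":[0,0,0],"rot":[0,0,0],"grip":-0.3},{"offset":[0,0,0],"rot":[0,0,0],"grip":-0.3},{"offset":[0,0,0],"rot":[0,0,0],"grip":-0.3}]'
python3 -m creep '[{"offset":[0,0,0.02],"rot":[0,0,0],"grip":-0.3},{"offset":[0,0,0.02],"rot":[0,0,0],"grip":-0.3},{"offset":[0,0,0.016],"rot":[0,0,0],"grip":-0.3},{"offset":[0,0,0],"rot":[0,0,0],"grip":-0.3},{"offset":[0,0,0],"rot":[0,0,0],"grip":-0.3}]'
cat > t.py <<'E'
from h import *
a=cam("wrist");s=manip.sense();T=np.array(s["tcp_pos"]);Rt=R.from_euler('xyz',s["ee_rot"],degrees=True).as_matrix()
P=cloud(a);Q=(P-T)@Rt*1000
print(T.round(4),np.round(s["ee_rot"],2),np.round(s["force"],2),round(s["width"],4),s["grasp_force"])
# finger tip: dark pixels with tool x 9..13
m=(Q[...,0]>8)&(Q[...,0]<14)&(Q[...,2]<-5)&(Q[...,2]>-40)&(abs(Q[...,1])<60)&(a["color"].max(-1)<80)
for n,k in(("L",m&(Q[...,1]<0)),("R",m&(Q[...,1]>0))): print(n,k.sum(),"tip tool z",np.percentile(Q[k][:,2],[90,99]) if k.any() else 0,"y",np.percentile(Q[k][:,1],[2,98]) if k.any() else 0, "world z", np.percentile(P[k][:,2],1) if k.any() else 0)
E
python3 t.py
```

```text
time_s: 6.55
tcp_pos: [0.4886, -0.2505, 0.0305]
ee_rot: [-180.0, 0.0, 32.4]
force: [0.4, -0.3, -0.2]
width: 0.0371
grasp_force: 0.0
time_s: 7.05
tcp_pos: [0.4884, -0.2504, 0.0019]
ee_rot: [-180.0, 0.0, 32.4]
force: [-1.0, 0.6, -0.9]
width: 0.057
grasp_force: 0.0
[ 0.4886 -0.2505  0.0023] [-1.7999e+02  1.0000e-02  3.2380e+01] [-0.34 -0.51  0.46] 0.057 0.0
L 272 tip tool z [-20.68000855 -17.3637574 ] y [-36.98217318 -28.23679978] world z 0.019684846603375678
R 264 tip tool z [-20.25781482 -17.2797428 ] y [28.62967232 36.95657625] world z 0.01958561454800952
```

The tips are now at z 0.020 with no contact, which confirms the offset. Lower 8 mm and close.

```bash
python3 -m creep '[{"offset":[0,0,0.008],"rot":[0,0,0],"grip":-0.3},{"offset":[0,0,0.008],"rot":[0,0,0],"grip":-0.3},{"offset":[0,0,0],"rot":[0,0,0],"grip":1},{"offset":[0,0,0],"rot":[0,0,0],"grip":1},{"offset":[0,0,0],"rot":[0,0,0],"grip":1}]' 40
python3 -m creep '[{"offset":[0,0,0],"rot":[0,0,0],"grip":1},{"offset":[0,0,0],"rot":[0,0,0],"grip":1},{"offset":[0,0,0],"rot":[0,0,0],"grip":1},{"offset":[0,0,0],"rot":[0,0,0],"grip":1},{"offset":[0,0,0],"rot":[0,0,0],"grip":1}]'
python3 -m creep '[{"offset":[0,0,0],"rot":[0,0,0],"grip":1},{"offset":[0,0,0],"rot":[0,0,0],"grip":1}]'
```

```text
time_s: 7.6
tcp_pos: [0.4887, -0.2506, -0.0054]
ee_rot: [180.0, -0.0, 32.4]
force: [-0.4, -0.3, -0.3]
width: 0.0366
grasp_force: 0.0
time_s: 8.1
tcp_pos: [0.4887, -0.2506, -0.0055]
ee_rot: [180.0, -0.0, 32.4]
force: [-0.2, -0.0, 0.2]
width: 0.0119
grasp_force: 40.0
time_s: 8.3
tcp_pos: [0.4887, -0.2505, -0.0055]
ee_rot: [180.0, -0.0, 32.4]
force: [0.2, -0.4, 0.9]
width: 0.0118
grasp_force: 40.0
```

It's gripped: 11.8 mm wide at 40 N. Lift and carry to a point in front of the post, then align to yaw 14°.

```bash
python3 -m creep '[{"offset":[0,0,-0.03],"rot":[0,0,0],"grip":1},{"offset":[0,0,-0.07],"rot":[0,0,0],"grip":1},{"offset":[0,0,-0.08],"rot":[0,0,0],"grip":1},{"offset":[0,0,-0.08],"rot":[0,0,0],"grip":1},{"offset":[0,0,-0.04],"rot":[0,0,0],"grip":1}]'
python3 -m creep '[{"offset":[0.017,-0.042,0],"rot":[0,0,0],"grip":1},{"offset":[0.033,-0.084,0],"rot":[0,0,0],"grip":1},{"offset":[0.034,-0.084,0],"rot":[0,0,0],"grip":1},{"offset":[0.033,-0.084,0],"rot":[0,0,0],"grip":1},{"offset":[0.034,-0.084,0],"rot":[0,0,0],"grip":1}]'
python3 -m creep '[{"offset":[0.033,-0.084,0],"rot":[0,0,0],"grip":1},{"offset":[0.034,-0.084,0],"rot":[0,0,0],"grip":1},{"offset":[0.033,-0.084,0],"rot":[0,0,0],"grip":1},{"offset":[0.033,-0.084,0],"rot":[0,0,0],"grip":1},{"offset":[0.017,-0.040,0],"rot":[0,0,0],"grip":1}]'
python3 -m creep '[{"offset":[0,0,0],"rot":[0,0,0.034],"grip":1},{"offset":[0,0,0],"rot":[0,0,0.034],"grip":1},{"offset":[0,0,0],"rot":[0,0,0.034],"grip":1},{"offset":[0,0,0],"rot":[0,0,0],"grip":1},{"offset":[0,0,0],"rot":[0,0,0],"grip":1}]'
python3 - <<'E'
from h import *
a=cam("wrist");s=manip.sense();print(s["tcp_pos"],s["ee_rot"],s["force"],s["width"])
save(cv2.resize(a["color"],(800,600)),"w5.png");np.savez("w5.npz",P=cloud(a),c=a["color"])
E
```

```text
time_s: 8.8
tcp_pos: [0.4898, -0.251, 0.1479]
ee_rot: [179.8, -0.1, 32.4]
force: [0.9, -0.2, -0.7]
width: 0.0117
grasp_force: 40.0
time_s: 9.3
tcp_pos: [0.4504, -0.049, 0.1445]
ee_rot: [180.0, -0.0, 32.4]
force: [1.8, 0.8, -0.5]
width: 0.012
grasp_force: 40.0
time_s: 9.8
tcp_pos: [0.4126, 0.1523, 0.1447]
ee_rot: [-180.0, -0.1, 32.6]
force: [0.2, 0.4, -0.3]
width: 0.012
grasp_force: 40.0
time_s: 10.3
tcp_pos: [0.4137, 0.1484, 0.1444]
ee_rot: [180.0, 0.0, 14.2]
force: [-0.0, 0.0, -0.3]
width: 0.0118
grasp_force: 40.0
[0.41372885 0.14843723 0.14442453] [1.79995982e+02 2.08469279e-03 1.41909882e+01] [-0.4043714  -0.80088488 -0.16756357] 0.011652173484777234
```

View pics/w5.png

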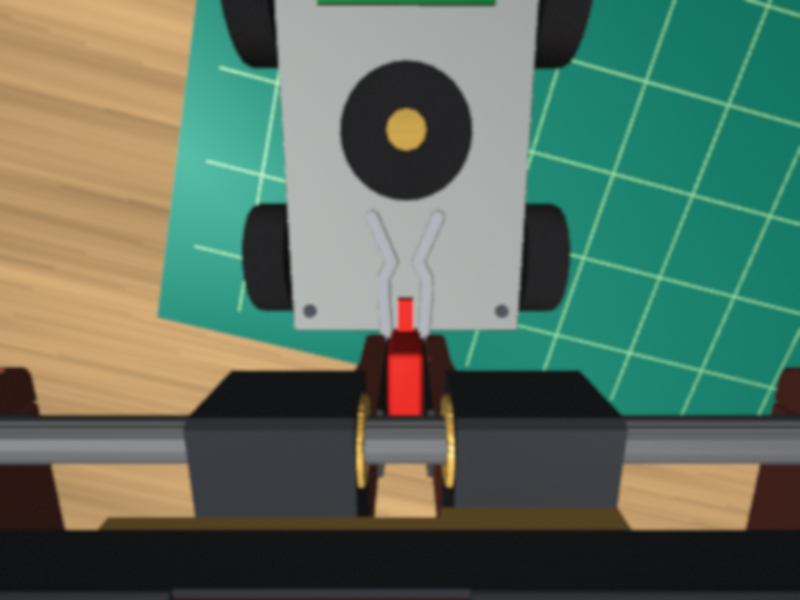

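The clip is held with its tips at (372,213) and (438,213), on line with the brass head at (406,130). Now measuring the lateral offset and the heights.

```bash
cat > k.py <<'E'
from h import *
a=cam("wrist");s=manip.sense();T=np.array(s["tcp_pos"]);Rt=R.from_euler('xyz',s["ee_rot"],degrees=True).as_matrix()
P=cloud(a);Q=(P-T)@Rt*1000;im=a["color"];hsv=cv2.cvtColor(im,cv2.COLOR_RGB2HSV)
b=(hsv[...,0]>12)&(hsv[...,0]<30)&(hsv[...,1]>90)&(hsv[...,2]>110)
b[180:]=0;b[:,:215]=0;b[:,305:]=0
b&=P[...,2]>.07
v,u=np.nonzero(b); zt=np.median(P[b][:,2]); p=onplane(a,(u.min()+u.max())/2,v.mean(),.0845)
print("brass",b.sum(),u.mean(),v.mean(),"z",zt,"post",p,"tool",((p-T)@Rt*1000).round(1))
gr=(hsv[...,1]<60)&(Q[...,0]>30)&(Q[...,0]<62)&(abs(Q[...,1])<18)&(Q[...,2]<0)&(Q[...,2]>-16)
q=Q[gr];print("legs",gr.sum(),"z med",np.median(q[:,2]) if len(q) else 0)
for x0 in range(30,62,4):
    r=q[(q[:,0]>=x0)&(q[:,0]<x0+4)]
    if len(r)>3:print(x0,"y",r[:,1].min().round(1),r[:,1].max().round(1),"mid",((r[:,1].min()+r[:,1].max())/2).round(1),"z",np.median(r[:,2]).round(1))
print("xmax",np.percentile(q[:,0],99) if len(q) else 0)
c=(hsv[...,1]<50)&(hsv[...,2]>110)&(P[...,2]>.055)&(P[...,2]<.075);print("cover",np.median(P[c][:,2]),c.sum())
print(T,s["ee_rot"],s["force"])
E
python3 k.py
```

```text
brass 517 259.9458413926499 82.68278529980658 z 0.08410699186822368 post [0.50413281 0.17017512 0.0845    ] tool [92.9  0.9 59.9]
legs 843 z med -13.93991175771037
30 y -10.0 10.7 mid 0.4 z -14.1
34 y -9.3 10.2 mid 0.4 z -13.9
38 y -8.6 9.4 mid 0.4 z -14.0
42 y -10.3 11.1 mid 0.4 z -14.0
46 y -11.9 12.9 mid 0.5 z -13.8
50 y -13.6 14.4 mid 0.4 z -14.0
54 y -13.6 14.3 mid 0.4 z -13.7
xmax 56.245380124177096
cover 0.06594089362308286 24656
[0.41378062 0.14836913 0.14443333] [1.79995669e+02 1.49777887e-04 1.41556296e+01] [-0.28266395 -0.06911238 -0.53430619]
```

```bash
python3 -m creep '[{"offset":[0,0.001,0.04],"rot":[0,0,0],"grip":1},{"offset":[0,0,0.06],"rot":[0,0,0],"grip":1},{"offset":[0,0,0.04],"rot":[0,0,0],"grip":1},{"offset":[0,0,0.02],"rot":[0,0,0],"grip":1},{"offset":[0,0,0.01],"rot":[0,0,0],"grip":1}]' 45
python3 -m creep '[{"offset":[0,0,0],"rot":[0,0,0],"grip":1},{"offset":[0,0,0],"rot":[0,0,0],"grip":1}]'
python3 k.py
```

```text
time_s: 10.9
tcp_pos: [0.4136, 0.1478, 0.0588]
ee_rot: [-180.0, 0.1, 14.1]
force: [0.2, -0.3, -0.4]
width: 0.0118
grasp_force: 45.0
time_s: 11.1
tcp_pos: [0.4145, 0.1482, 0.0601]
ee_rot: [-180.0, -0.1, 14.0]
force: [0.3, -0.3, 0.1]
width: 0.012
grasp_force: 45.0
brass 1273 258.9764336213668 64.34799685781618 z 0.08404177955346498 post [0.50392169 0.17039286 0.0845    ] tool [ 92.1   0.2 -24.1]
legs 3209 z med -5.9943800202367825
30 y -17.7 18.0 mid 0.2 z -5.9
34 y -17.6 18.0 mid 0.2 z -6.0
38 y -18.0 18.0 mid -0.0 z -6.0
42 y -17.9 17.8 mid -0.1 z -6.0
46 y -17.9 17.7 mid -0.1 z -6.0
50 y -17.8 17.6 mid -0.1 z -6.0
54 y -17.7 18.0 mid 0.2 z -5.8
58 y -17.6 18.0 mid 0.2 z -6.1
xmax 61.49709384765417
cover 0.06594990173551168 38360
[0.41458482 0.14822496 0.06026718] [-1.79996698e+02 -8.86263377e-02  1.40317006e+01] [ 0.67075524  0.8397782  -0.80986999]
```

```bash
python3 -m creep '[{"offset":[0,0,0.004],"rot":[0,0,0],"grip":1},{"offset":[0.02,0,0],"rot":[0,0,0],"grip":1},{"offset":[0.03,0,0],"rot":[0,0,0],"grip":1},{"offset":[0.02,0,0],"rot":[0,0,0],"grip":1},{"offset":[0.01,0,0],"rot":[0,0,0],"grip":1}]'
python3 -m creep '[{"offset":[0,0,0],"rot":[0,0,0],"grip":1},{"offset":[0,0,0],"rot":[0,0,0],"grip":1}]'
python3 k.py | grep -v y; python3 - <<'E'
from h import *
a=cam("wrist");save(cv2.resize(a["color"][60:252,128:384],(800,600)),"w6.png")
E
```

```text
time_s: 11.65
tcp_pos: [0.4541, 0.158, 0.0575]
ee_rot: [-180.0, -0.0, 14.0]
force: [-0.3, -0.3, -0.7]
width: 0.0116
grasp_force: 45.0
time_s: 11.85
tcp_pos: [0.4523, 0.1575, 0.0573]
ee_rot: [180.0, 0.0, 14.0]
force: [-0.3, 0.2, -0.8]
width: 0.0117
grasp_force: 45.0
brass 1053 258.4491927825261 141.75688509021842 z 0.08410834943636139 post [0.50476788 0.17073201 0.0845    ] tool [ 54.2  -0.1 -27.3]
legs 2205 z med -9.626366157700604
xmax 61.76935492463711
cover 0.06594508614679732 38458
[0.45217621 0.15746655 0.05728384] [1.79991241e+02 4.15652171e-02 1.40272974e+01] [-0.58374701  0.45084413 -0.61140424]
```

View pics/w6.png

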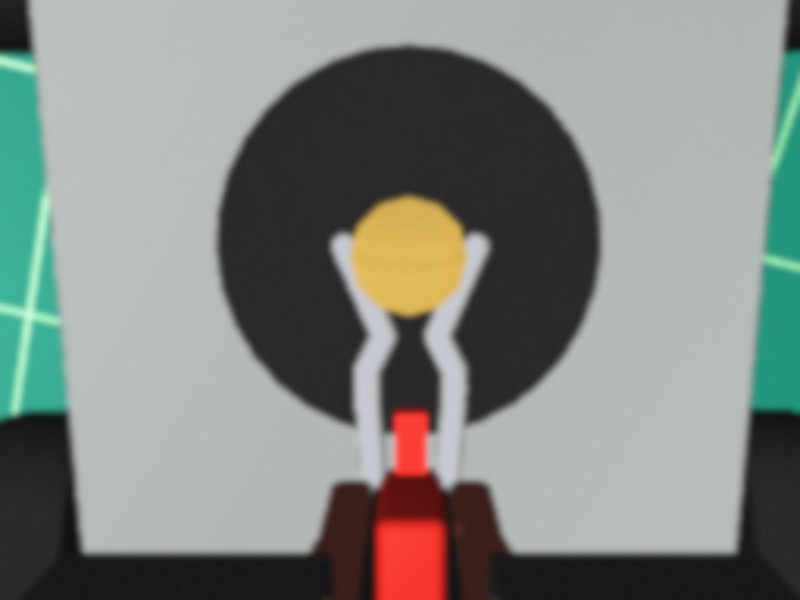

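The legs straddle the shank below the head, which is centred at (408,256). Now pushing in small steps while reading the force.

```bash
python3 -m creep '[{"offset":[0.005,0,0],"rot":[0,0,0],"grip":1},{"offset":[0.005,0,0],"rot":[0,0,0],"grip":1},{"offset":[0.004,0,0],"rot":[0,0,0],"grip":1}]'
python3 -m creep '[{"offset":[0.004,0,0],"rot":[0,0,0],"grip":1},{"offset":[0.004,0,0],"rot":[0,0,0],"grip":1}]'
python3 -m creep '[{"offset":[0.004,0,0],"rot":[0,0,0],"grip":1},{"offset":[0.004,0,0],"rot":[0,0,0],"grip":1},{"offset":[0,0,0],"rot":[0,0,0],"grip":1}]'
```

```text
time_s: 12.25
tcp_pos: [0.4598, 0.1594, 0.0575]
ee_rot: [180.0, -0.0, 14.0]
force: [-0.7, 0.0, 0.3]
width: 0.0117
grasp_force: 45.0
time_s: 12.45
tcp_pos: [0.4632, 0.1602, 0.0573]
ee_rot: [180.0, 0.0, 14.0]
force: [-1.7, 0.7, 0.0]
width: 0.0118
grasp_force: 45.0
time_s: 12.75
tcp_pos: [0.4667, 0.161, 0.0571]
ee_rot: [180.0, 0.1, 14.0]
force: [-3.0, -1.6, -1.0]
width: 0.0115
grasp_force: 45.0
```

```bash
python3 -m creep '[{"offset":[0.004,0,0],"rot":[0,0,0],"grip":1},{"offset":[0,0,0],"rot":[0,0,0],"grip":1}]' | grep -E "tcp|force"
python3 -m creep '[{"offset":[0.004,0,0],"rot":[0,0,0],"grip":1},{"offset":[0,0,0],"rot":[0,0,0],"grip":1}]'| grep -E "tcp|force"
python3 -m creep '[{"offset":[0.003,0,0],"rot":[0,0,0],"grip":1},{"offset":[0,0,0],"rot":[0,0,0],"grip":1}]'| grep -E "tcp|force"
```

```text
tcp_pos: [0.4687, 0.1616, 0.0572]
force: [-3.4, -1.9, -1.1]
grasp_force: 45.0
tcp_pos: [0.4705, 0.162, 0.0572]
force: [-5.8, -1.2, -0.6]
grasp_force: 45.0
tcp_pos: [0.4717, 0.1623, 0.0571]
force: [-5.8, -1.0, -0.4]
grasp_force: 45.0
```

```bash
python3 -m creep '[{"offset":[0.002,0,0],"rot":[0,0,0],"grip":1},{"offset":[0,0,0],"rot":[0,0,0],"grip":1}]' | grep -E "tcp|force:"
python3 -m creep '[{"offset":[0.002,0,0],"rot":[0,0,0],"grip":1},{"offset":[0,0,0],"rot":[0,0,0],"grip":1}]'| grep -E "tcp|force:"
```

```text
tcp_pos: [0.4724, 0.1625, 0.0571]
force: [-6.3, -0.9, 0.7]
grasp_force: 45.0
tcp_pos: [0.4732, 0.1626, 0.057]
force: [-6.9, -1.6, -0.6]
grasp_force: 45.0
```

```bash
python3 -m creep '[{"offset":[0.002,0,0],"rot":[0,0,0],"grip":1},{"offset":[0,0,0],"rot":[0,0,0],"grip":1}]' | grep -E "tcp|force:"; python3 k.py | grep -E "brass"
```

```text
tcp_pos: [0.474, 0.1628, 0.057]
force: [-6.1, -1.8, 0.4]
grasp_force: 45.0
brass 1022 259.19569471624266 162.28473581213308 z 0.08409884535530442 post [0.51620766 0.17316323 0.0845    ] tool [ 43.4   0.2 -27.7]
```

```bash
python3 -m creep '[{"offset":[0.002,0,0],"rot":[0,0,0],"grip":1},{"offset":[0,0,0],"rot":[0,0,0],"grip":1}]' | grep -E "tcp|force:"; python3 k.py | grep -E "brass"
```

```text
tcp_pos: [0.4748, 0.163, 0.0569]
force: [-7.1, -1.0, 0.6]
grasp_force: 45.0
brass 1022 259.20352250489236 162.35714285714286 z 0.08406239111423705 post [0.516988  0.1733521 0.0845   ] tool [ 43.4   0.2 -27.8]
```

```bash
python3 -m creep '[{"offset":[0.002,0,0],"rot":[0,0,0],"grip":1},{"offset":[0,0,0],"rot":[0,0,0],"grip":1}]' | grep -E "tcp|force:"; python3 k.py | grep -E "brass"
```

```text
tcp_pos: [0.4755, 0.1631, 0.0568]
force: [-7.1, -2.7, -0.3]
grasp_force: 45.0
brass 1013 259.02369200394867 162.71865745310959 z 0.08411488004912204 post [0.51755381 0.17346067 0.0845    ] tool [ 43.2   0.2 -27.9]
```

```bash
python3 -m creep '[{"offset":[0.002,0,0],"rot":[0,0,0],"grip":1},{"offset":[0,0,0],"rot":[0,0,0],"grip":1}]' | grep -E "tcp|force:"; python3 k.py | grep -E "brass"
```

```text
tcp_pos: [0.4763, 0.1633, 0.0568]
force: [-8.6, -2.6, 0.6]
grasp_force: 45.0
brass 1010 259.0405940594059 162.8049504950495 z 0.08411008804224615 post [0.51832407 0.17365406 0.0845    ] tool [ 43.1   0.2 -27.9]
```

```bash
python3 -m creep '[{"offset":[0.002,0,0],"rot":[0,0,0],"grip":1},{"offset":[0,0,0],"rot":[0,0,0],"grip":1}]' | grep -E "tcp|force:"; python3 k.py | grep -E "brass"
```

```text
tcp_pos: [0.4771, 0.1635, 0.0567]
force: [-8.5, -2.4, 1.0]
grasp_force: 45.0
brass 1007 259.0536246276068 162.85203574975174 z 0.08408833304248353 post [0.51908351 0.17383817 0.0845    ] tool [ 43.1   0.2 -27.9]
```

```bash
python3 -m creep '[{"offset":[0.002,0,0],"rot":[0,0,0],"grip":1},{"offset":[0,0,0],"rot":[0,0,0],"grip":1}]' | grep -E "tcp|force:"; python3 k.py | grep -E "brass"
```

```text
tcp_pos: [0.4777, 0.1636, 0.0567]
force: [-10.4, -1.9, 1.9]
grasp_force: 45.0
brass 1004 259.19123505976097 163.0756972111554 z 0.08407797098272705 post [0.51961115 0.17394029 0.0845    ] tool [ 43.    0.2 -28. ]
```

```bash
python3 -m creep '[{"offset":[0.002,0,0],"rot":[0,0,0],"grip":1},{"offset":[0,0,0],"rot":[0,0,0],"grip":1}]' | grep -E "tcp|force:"; python3 k.py | grep -E "brass"
```

```text
tcp_pos: [0.4778, 0.1636, 0.0567]
force: [-12.8, -1.9, 5.1]
grasp_force: 45.0
brass 996 259.1044176706827 163.27208835341366 z 0.08414473569816698 post [0.51966678 0.1739507  0.0845    ] tool [ 42.9   0.1 -28.1]
```

Force rose to 12.8 N with z +5 N, but the tool didn't advance. The clip is likely pressing down on the cover, since the tool z has sunk to 56.7 mm. I'll raise it by 1 mm and recheck.

```bash
python3 -m creep '[{"offset":[0,0,-0.002],"rot":[0,0,0],"grip":1},{"offset":[0,0,0],"rot":[0,0,0],"grip":1}]' | grep -E "tcp|rot|force:"; python3 k.py | grep -E "brass|legs|cover"
```

```text
tcp_pos: [0.4804, 0.1645, 0.0581]
ee_rot: [180.0, 0.1, 14.0]
force: [-1.3, -0.3, -2.5]
grasp_force: 45.0
brass 213 258.51173708920186 175.5117370892019 z 0.08277348693462627 post [0.51533983 0.17332584 0.0845    ] tool [ 35.2  -0.1 -26.2]
legs 3138 z med -8.371285312248133
cover 0.06595065111850762 32364
```

It snapped: the force fell to about 1.3 N. Now I'll fix the mask limit in my script and measure where the post stands.

```bash
sed -i 's/b\[180:\]=0/b[230:]=0/; s/v.mean(),.0845/(v.min()+v.max())\/2,.0845/' k.py; python3 k.py | grep -vE " y "
python3 -m creep '[{"offset":[-0.004,0,0],"rot":[0,0,0],"grip":1},{"offset":[0,0,0],"rot":[0,0,0],"grip":1}]' | grep -E "tcp|rot|force:"; python3 k.py | grep -E "brass"
```

```text
brass 952 258.6901260504202 187.234243697479 z 0.08405365290470046 post [0.50996867 0.17144455 0.0845    ] tool [ 29.3   0.4 -26.1]
legs 3078 z med -8.30201891543311
xmax 61.894449070540844
cover 0.06594367182253197 32069
[0.48147286 0.16478144 0.05838781] [ 1.79999939e+02 -1.55245414e-02  1.40210069e+01] [-2.62900903 -0.85026483 -2.63446153]
tcp_pos: [0.4797, 0.1644, 0.0586]
ee_rot: [-180.0, -0.1, 14.0]
force: [-1.7, -0.8, -1.9]
grasp_force: 45.0
brass 948 258.6518987341772 187.042194092827 z 0.08404316394685059 post [0.50842917 0.17107897 0.0845    ] tool [ 29.4   0.5 -25.9]
```

```bash
python3 -m creep '[{"offset":[-0.004,0,0],"rot":[0,0,0],"grip":1},{"offset":[-0.003,0,0.002],"rot":[0,0,0],"grip":1},{"offset":[0,0,0],"rot":[0,0,0],"grip":1},{"offset":[0,0,0],"rot":[0,0,0],"grip":1}]' | grep -E "tcp|rot|force:"; python3 k.py | grep -E "brass"
```

```text
tcp_pos: [0.4766, 0.1637, 0.0577]
ee_rot: [-180.0, -0.1, 14.0]
force: [-0.5, -0.5, -0.6]
grasp_force: 45.0
brass 956 258.6506276150628 186.9958158995816 z 0.08404034713505498 post [0.50540475 0.17066341 0.0845    ] tool [ 29.8   0.2 -26.8]
```

```bash
python3 -m creep '[{"offset":[-0.003,0,0],"rot":[0,0,0],"grip":1},{"offset":[0,0,0],"rot":[0,0,0],"grip":1},{"offset":[0,0,0],"rot":[0,0,0],"grip":-0.4},{"offset":[0,0,0],"rot":[0,0,0],"grip":-0.4},{"offset":[0,0,0],"rot":[0,0,0],"grip":-0.4}]' 
python3 -m creep '[{"offset":[0,0,0],"rot":[0,0,0],"grip":-0.4},{"offset":[0,0,0],"rot":[0,0,0],"grip":-0.4},{"offset":[0,0,0],"rot":[0,0,0],"grip":-0.4},{"offset":[0,0,-0.02],"rot":[0,0,0],"grip":-0.4},{"offset":[0,0,-0.06],"rot":[0,0,0],"grip":-0.4}]'
python3 -m creep '[{"offset":[0,0,-0.08],"rot":[0,0,0],"grip":-0.4},{"offset":[0,0,-0.06],"rot":[0,0,0],"grip":-0.4},{"offset":[0,0,0],"rot":[0,0,0],"grip":-0.4},{"offset":[0,0,0],"rot":[0,0,0],"grip":-0.4},{"offset":[0,0,0],"rot":[0,0,0],"grip":-0.4}]'
python3 k.py | grep -E brass
python3 - <<'E'
from h import *
a=cam("wrist");save(cv2.resize(a["color"][60:252,128:384],(800,600)),"w7.png")
E
```

```text
time_s: 17.0
tcp_pos: [0.4747, 0.1631, 0.0575]
ee_rot: [-180.0, -0.0, 14.0]
force: [-0.1, -0.4, 0.7]
width: 0.0321
grasp_force: 0.0
time_s: 17.5
tcp_pos: [0.4728, 0.1625, 0.0963]
ee_rot: [180.0, 0.3, 14.0]
force: [0.9, -0.6, -0.9]
width: 0.0616
grasp_force: 0.0
time_s: 18.0
tcp_pos: [0.4739, 0.1627, 0.1668]
ee_rot: [180.0, 0.1, 14.0]
force: [-0.3, 0.0, -0.8]
width: 0.0615
grasp_force: 0.0
brass 346 258.62138728323697 156.47976878612718 z 0.0841637442362475 post [0.5050269  0.17061068 0.0845    ] tool [32.3 -0.1 81.9]
```

View pics/w7.png

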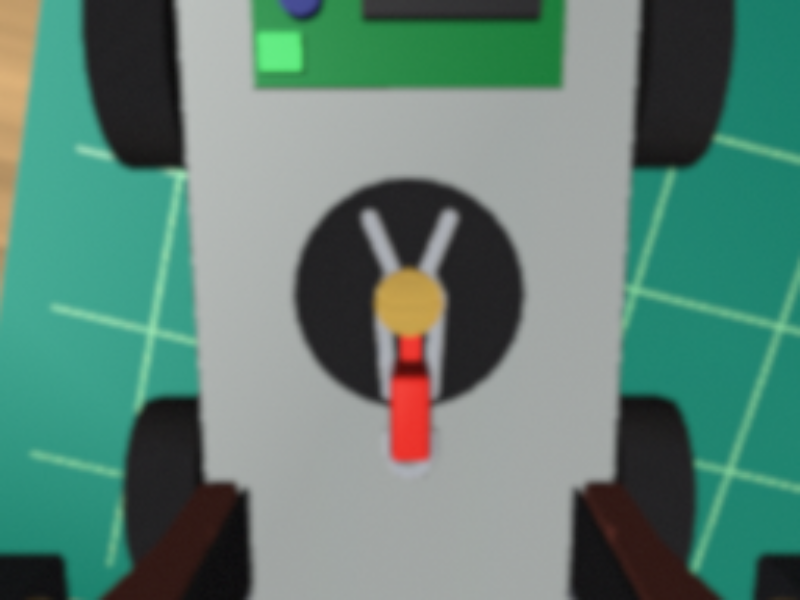

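The clip is seated. The brass head, at (408,300), is centred in the boot, with the bulges ahead of it and the tongue behind it. The gripper is clear, so I'm handing in.

```bash
python3 -c "
from workcell import manip
print(manip.close_job())"
```

```text
the job is handed in; nothing more can be done
None
```

The clip is snapped onto the post and released, the post is back near its centre, and the job is handed in (no verdict came back); the first two grasps closed on air because the fingertips are really 20 mm behind the reported TCP, not 19 mm ahead, and just before the snap the wrist read about 13 N with the post about 16 mm off centre.

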